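# Refit the burr cone of a grain mill

### The arm

A 6-joint arm with a two-finger parallel gripper is mounted at the origin on the work surface. World frame = base frame: x ahead of the robot, y to its left, z up, the work surface at z = 0. Lengths are in m, angles in degrees, forces in N, time in s.
With the tool pointing down it reaches from about 0.4 to 0.825 m from the base axis. Payload 7 kg.
Tool frame: the origin (TCP) lies on the centre line of the jaws, within the pads' length; the fingertips stand 19 mm ahead of it and the grasp point (between the pads) is the TCP; z points along the fingers, y is the line along which they close (so a half turn about z gives the same grasp; the last joint's range is limited). The gripper opens to 88 mm and grips with 3 to 60 N. Pads are 19 mm wide; open, the fingers measure 130 mm over their backs; the gripper's body (78 mm by 193 mm) begins 47 mm behind the grasp point.
Start: joints at [91.392, 20.546, 0.682, 0, -70.136, -16.507], TCP at [0.176, 0.652, 0.246] pointing down, gripper open.
Joint ranges: [-176.03, 176.03], [-82.01, 121.73], [-58.28, 71.71], [-173.87, 95.51], [-174.79, -0.11], [-173.66, 173.66]. Speed limits (degrees/s): [136.94, 136.94, 172.46, 180, 180, 180].

### API

Orientations are given as [roll, pitch, yaw] about the fixed x, y, z axes, in that order (R = Rz(yaw) Ry(pitch) Rx(roll)).
In Python, from plant import get_state, capture, close_job gives the robot as it stands.
- The arm moves only by the tool apply_moves, never from a script. Its argument "targets" is a list of rows, each a list of 7 numbers: the opening, from 0 (shut) to 1 (fully open), then the shift along the tool's x, y, z normalised to -1 to 1, where 1 is 1000 mm, then the turn, a rotation vector about the tool's x, y, z normalised to -1 to 1, where 1 is 90 degrees. In form: [[claw, tx, ty, tz, ax, ay, az], ...]. A call has 1 to 20 rows; each row shifts and turns the commanded pose from where the row before left it, along the tool's axes as they then stand; what a row does not reach is not made up. A row lasts 1/12 s, in which the tool goes at most 41.7 mm and 7.16 degrees, less where a joint would pass 70% of its speed; a pose out of reach is approached as far as the arm can. A call with a number of a shift or a turn outside -1 to 1 is refused whole. A call with a gripper value outside its range is refused whole. The fingers move at their own pace and stop on an object; "newtons" is the grip in N (left out, the last holds). Time passes only in rows, so rows that do not move let the fingers close. It gives the time, the measured TCP pose, the force, the opening and the grip force at its end, in the units of the state.
- get_state(): the state, without advancing time (a new reading comes with each control period).
- capture(name): name is "scene" or "top" or "wrist"; returns a dict with "frame" (384x512x3 uint8, red, green, blue), "range_z" (384x512 float32, m along the optical axis (not along the pixel's ray), 0 where there is no reading), "camera_matrix" (3x3 intrinsics, pixels), "T" (4x4, takes a point from camera to world coordinates). Camera axes: x right, y down, z forward; pixel columns grow to the right and rows downward; lengths in m; the calibration is good to about 2 mm. A picture is of the moment at which its call begins.
- close_job(): hands the job in; it is judged then, once.
The state is a dict: "time_s": time; "joints": joint angles; "qd": joint speeds; "joint_torque": joint torques, N m; "tcp_pos": TCP position; "eef_rot": TCP orientation; "contact_force": force on the tool from outside, world axes, zero at the start; "moment": the same for the moment, N m; "gripper_width": finger opening in m; "gripper_force": force on a finger pad.
Only numpy, scipy, OpenCV 4.12 (cv2) and the standard library are available. Lean on these libraries where they do the work, as an engineer would, in place of code of your own. Each camera call takes 0.05 s, during which the arm holds its last target. There are 200 camera calls.

### The job

Put the mill's burr cone back: take it by its black grip bar from the wooden block, lower it upright into the tapered cup of the mill, and feel round with light pressure until its tongue drops into the drive slot and it sits fully home. Then rock it while it stays home, to check that it runs free: turn the bar in line with the yellow marks, then back in line with the blue marks, and leave it there, released. The cone is ceramic: never force it (no more than 40 N against the mill), and leave the jar, bottle and bowl where they are.

Things in the scene. Friction and masses are not known exactly. Their poses are not given: they have to be found in the camera images.
- burr_grip (a point): centre of the black grip bar on the burr cone: 46 mm long (x axis), 18 wide (y), 32 high, z up. Below it: neck 22 mm diameter, 16 to 32 mm below this point; terracotta-coloured cone from 32 mm below (77 mm diameter) to 76 mm below (50 mm diameter). A half turn about z changes nothing. The bar is parallel to the tongue underneath.
- burr: the same burr cone, about 0.45 kg; origin under the middle of its steel tongue, 83 mm straight below the centre of the grip bar; same axes. The tongue under the cone is 34 mm long (x), 8 mm wide and 7 mm deep. At the start the cone stands upright on the wooden block.
- mill: grain mill without its hopper, fixed: white round housing, 160 mm diameter (foot 172), with an open aluminium cup on top. Origin at the centre of its underside, on the cup's axis; z up. Cup rim 155 mm above the origin, 120 mm outside diameter. The tapered bore matches the cone, with about 2 mm of play all round when the cone is home.
- hub_top (a point): top centre of the brass drive hub at the bottom of the cup, 109 mm above the mill's origin; axes are the mill's. Slot across the 38 mm hub: 11 mm wide, 9 deep, open at both ends; it starts within 0.7 rad of the mill's x axis (angle not reported). The hub turns stiffly (0.12 N m), stays put, stops at 1.15 rad either way; it is sprung and yields up to 2 mm down (about 4 N to start, 5 N/mm).
- home (a point): fixed point of the mill, 185 mm above its origin on the cup's axis: where the centre of the grip bar is when the cone is fully home (tongue in the slot, cone standing on the hub, its top just under the rim). With the tongue across the slot the cone stands 7 mm higher.
- marks_yellow: pair of yellow marks across the cup's rim on opposite sides, fixed to the mill; origin on the cup's axis at rim height; the x axis runs through both marks, 0.95 rad anticlockwise (seen from above) of the mill's x axis
- marks_blue: pair of blue marks across the cup's rim on opposite sides, fixed to the mill; origin on the cup's axis at rim height; the x axis runs through both marks, 0.35 rad clockwise (seen from above) of the mill's x axis
- rest: wooden rest block, fixed, 110 x 110 x 22 mm, origin at the centre of its underside; the cone stands on its top with the tongue loose in a round hole of 42 mm diameter and 12 mm depth (grip bar centre 98 mm above the table)
- grain_jar: bystander: amber glass jar, 72 mm diameter, 120 mm high, origin at its underside
- oil: bystander: green glass bottle with red cap, 62 mm diameter, 190 mm high, origin at its underside
- bowl: bystander: small steel bowl, 120 mm diameter, 55 mm high, origin at its underside

How it is judged:
By the outcome, as a careful person would: the job done as asked, in the order asked, and still so for the second after the job is handed in, with the robot touching nothing.
It also fails if it takes over 64 s, if anything falls off the work surface, if the arm or the gripper's body presses on something with over 40 N, if the wrist force passes 120 N, or if a joint passes its speed limit or range.

## Working session

There is one attempt and no reset: what is moved stays moved. The work goes in short steps, Python scripts to look and compute and a tool call to move; the robot and the scene stay as the last step left them, time stands still between calls to the robot, and variables do not carry over. Pictures are saved under pics/ and viewed, at most 10 in all, crops included, and the job is handed in when it is done.

Besides the shell and the picture viewer there is one more tool, called after "Request:" as name(argument=value, ...), one argument or row to a line, values as JSON. apply_moves: Moves the arm, as the interface text tells. Scaled input: -1 to 1 covers 1000 mm each way for a shift and 90 degrees each way for a turn. Its arguments: {"type":"object","properties":{"targets":{"type":"array","items":{"type":"array","items":{"type":"number"}}},"newtons":{"type":"number"}},"required":["targets"]}

```bash
mkdir -p pics
python3 - <<'E'
from plant import *
import cv2,numpy as np
print(get_state())
a=[]
for n in("scene","top"):
    c=capture(n); np.savez(n+".npz",**c); print(n,c["camera_matrix"].tolist(),np.round(c["T"],4).tolist())
    cv2.imwrite(f"pics/{n}0.png",cv2.resize(c["frame"][:,:,::-1],(768,576)))
E
```

```text
{'time_s': 0.0, 'joints': array([ 9.13916658e+01,  2.05912507e+01,  6.33293536e-01, -2.05983415e-02,
       -7.01337669e+01, -1.65065568e+01]), 'qd': array([-0.04966992,  0.11010598, -0.11235299, -0.12170492, -0.01458353,
        0.02495142]), 'joint_torque': array([ 3.65491906e-04, -5.82710230e+01,  2.93077809e+01,  6.99805051e+00,
        7.07758343e-03, -1.36320973e-04]), 'tcp_pos': array([0.1759148 , 0.65120584, 0.24461957]), 'eef_rot': array([ 1.79906554e+02, -7.49807035e-03, -1.51219002e+01]), 'contact_force': array([-0.29856894, -0.52292708,  0.3099498 ]), 'moment': array([0.05325841, 0.00726028, 0.02855933]), 'gripper_force': 0.0, 'gripper_width': 0.08772875848477064}
scene [[364.0651677279851, 0.0, 257.38293878902635], [0.0, 364.0651677279851, 189.26339262112194], [0.0, 0.0, 1.0]] [[-0.1645, 0.7602, -0.6285, 1.3314], [0.9863, 0.1172, -0.1164, 0.1368], [-0.0148, -0.639, -0.7691, 0.9386], [0.0, 0.0, 0.0, 1.0]]
top [[489.6460729867296, 0.0, 257.18966788016127], [0.0, 489.6460729867296, 184.02533698586313], [0.0, 0.0, 1.0]] [[0.0168, -0.9989, 0.0427, 0.5811], [-0.9997, -0.0159, 0.021, -0.0147], [-0.0203, -0.0431, -0.9989, 1.7042], [0.0, 0.0, 0.0, 1.0]]
```

View pics/scene0.png

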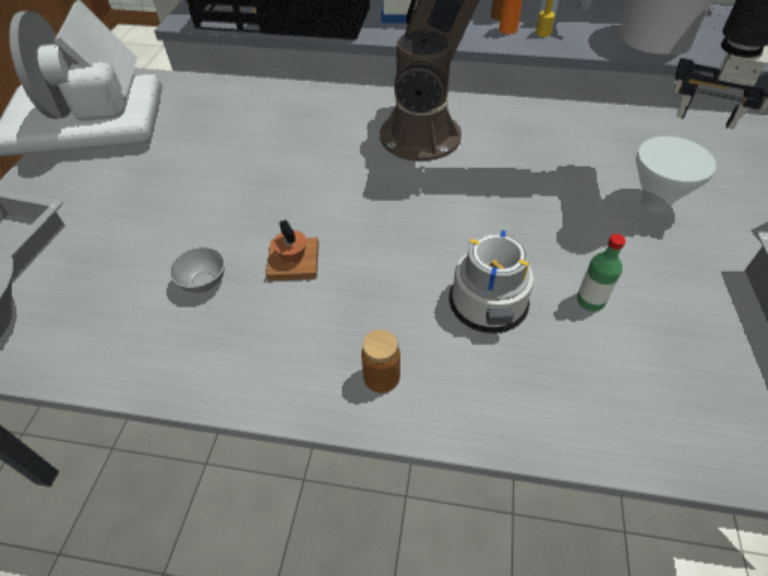

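View pics/top0.png

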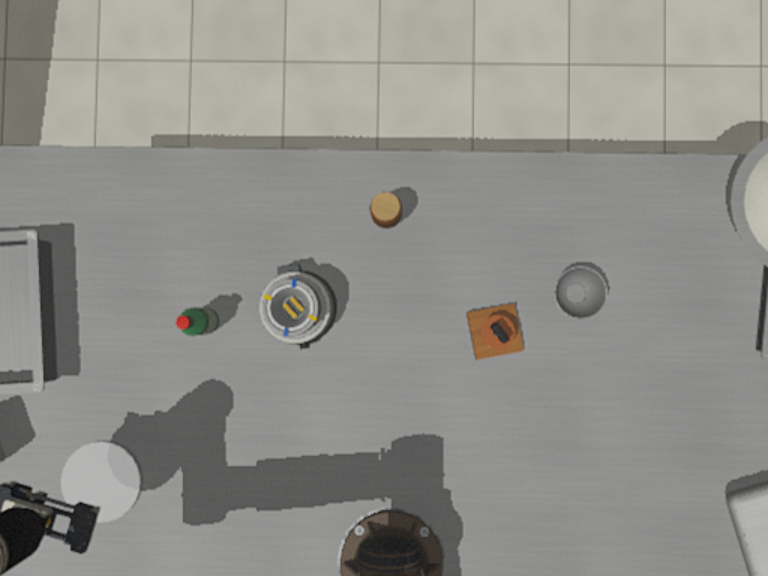

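The scene shows the cone on its block (scene px 289,240; top px 500,330), the mill (top px 295,308) with yellow marks at (267,297) and (312,318) and blue at (294,283) and (286,331), the brass hub with a diagonal slot at (293,307), the bowl, jar and bottle.

```bash
cat > h.py <<'E'
import numpy as np,cv2
def ray(c,u,v,z):
    K,T=c["camera_matrix"],c["T"]
    d=T[:3,:3]@np.linalg.solve(K,[u,v,1]); o=T[:3,3]
    return o+d*(z-o[2])/d[2]
def blobs(m,box,off=3):
    mm=np.zeros(m.shape,np.uint8); x0,y0,x1,y1=box; mm[y0:y1,x0:x1]=m[y0:y1,x0:x1]
    n,l,s,ce=cv2.connectedComponentsWithStats(mm)
    return [(s[i,4],ce[i],np.argwhere(l==i)[:,::-1]) for i in range(1,n) if s[i,4]>=off]
def hsv(c): return cv2.cvtColor(c["frame"],cv2.COLOR_RGB2HSV)
def masks(c):
    h=hsv(c);H,S,V=h[...,0],h[...,1],h[...,2]
    return dict(blue=(H>100)&(H<130)&(S>120),yellow=(H>17)&(H<32)&(S>140)&(V>120),black=(V<60)&(S<140))
E
python3 - <<'E'
from h import *
for n,bm,bb,z in(("top",(165,170,230,240),(320,205,350,235),.114),("scene",(295,145,360,220),(180,140,210,170),.114)):
    c=dict(np.load(n+".npz"));m=masks(c)
    print(n)
    for k in("blue","yellow"):
        for s,ce,p in blobs(m[k],bm): print(k,s,ce.round(1),ray(c,*ce,.155).round(4), ray(c,*ce,.109).round(4))
    for s,ce,p in blobs(m["black"],bb):
        w=np.array([ray(c,u,v,z)[:2] for u,v in p]); q=cv2.minAreaRect(w.astype(np.float32)*1000)
        print("black",s,ce.round(1),ray(c,*ce,z).round(4),q,[c["range_z"][v,u].round(3) for u,v in p[::8]])
c=dict(np.load("top.npz"))
a=c["frame"][175:235,165:230,::-1];b=c["frame"][195:245,305:355,::-1]
cv2.imwrite("pics/crop.png",np.hstack([cv2.resize(a,(390,390),interpolation=0),cv2.resize(b,(390,390),interpolation=0)]))
E
```

```text
top
blue 11 [195.6 187.8] [0.6322 0.2131 0.155 ] [0.6337 0.2199 0.109 ]
blue 12 [190.3 220.8] [0.5274 0.2276 0.155 ] [0.5258 0.2348 0.109 ]
yellow 13 [178.  197.8] [0.5997 0.2685 0.155 ] [0.6003 0.2769 0.109 ]
yellow 31 [197.8 202.4] [0.5861 0.2051 0.155 ] [0.5863 0.2116 0.109 ]
yellow 30 [193.  206.6] [0.5725 0.22   0.155 ] [0.5723 0.227  0.109 ]
yellow 12 [208.  211.5] [0.5578 0.1722 0.155 ] [0.5571 0.1777 0.109 ]
black 68 [332.8 221.3] [ 0.5325 -0.2277  0.114 ] ((532.509033203125, -227.02761840820312), (45.120361328125, 17.173357009887695), 39.372562408447266) [np.float32(1.63), np.float32(1.581), np.float32(1.586), np.float32(1.584), np.float32(1.577), np.float32(1.581), np.float32(1.585), np.float32(1.583), np.float32(1.584)]
scene
blue 11 [335.1 155.6] [0.5252 0.2284 0.155 ] [0.4778 0.2337 0.109 ]
blue 45 [327.8 185.3] [0.6465 0.2118 0.155 ] [0.6063 0.2162 0.109 ]
yellow 9 [316.2 160.7] [0.5548 0.1736 0.155 ] [0.5093 0.1757 0.109 ]
yellow 13 [348.7 174.6] [0.5968 0.2693 0.155 ] [0.5537 0.277  0.109 ]
yellow 13 [330.8 175.6] [0.6085 0.2186 0.155 ] [0.5661 0.2234 0.109 ]
black 90 [191.1 154.4] [ 0.5462 -0.2223  0.114 ] ((545.9071655273438, -222.33287048339844), (70.80081176757812, 20.31511878967285), 34.292301177978516) [np.float32(1.195), np.float32(1.185), np.float32(1.179), np.float32(1.178), np.float32(1.183), np.float32(1.181), np.float32(1.168), np.float32(1.164), np.float32(1.173), np.float32(1.178), np.float32(1.184), np.float32(1.191)]
```

View pics/crop.png

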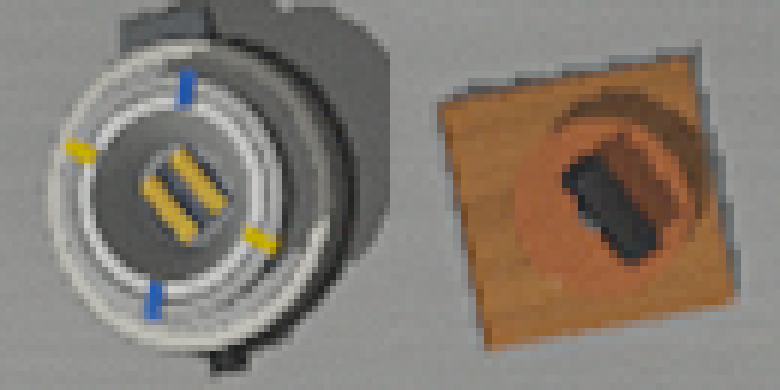

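Top crop: mill axis ≈ (0.579, 0.2205), mill x ≈ 12°, slot ≈ 42°, blue -8°, yellow 66.5°. The bar is at about (0.532, -0.227), angle 35–39°. Next I go over the mill for a wrist look on the way.

Request:
apply_moves(
  targets=[
    [1,0.0283,0.0221,-0.008,0,0,0],
    [1,0.0283,0.0221,-0.008,0,0,0],
    [1,0.0283,0.0221,-0.008,0,0,0],
    [1,0.0283,0.0221,-0.008,0,0,0],
    [1,0.0283,0.0221,-0.008,0,0,0],
    [1,0.0283,0.0221,-0.008,0,0,0],
    [1,0.0283,0.0221,-0.008,0,0,0],
    [1,0.0283,0.0221,-0.008,0,0,0],
    [1,0.0283,0.0221,-0.008,0,0,0],
    [1,0.0283,0.0221,-0.008,0,0,0],
    [1,0.0283,0.0221,-0.008,0,0,0],
    [1,0.0283,0.0221,-0.008,0,0,0],
    [1,0.0283,0.0221,-0.008,0,0,0],
    [1,0.0283,0.0221,-0.008,0,0,0],
    [1,0.0283,0.0221,-0.008,0,0,0],
    [1,0,0,0,0,0,-0.06],
    [1,0,0,0,0,0,-0.06],
    [1,0,0,0,0,0,0],
  ],
)

```text
time_s: 1.6
tcp_pos: [0.4996, 0.22, 0.3652]
eef_rot: [180.0, 0.0, -4.2]
contact_force: [-0.4, 0.5, -1.0]
gripper_width: 0.0878
gripper_force: 0.0
```

Run:
```python
from plant import *
from h import *
c=capture("wrist");np.savez("w1.npz",**c);s=get_state()
print(s["joints"].round(1),s["tcp_pos"].round(4),s["eef_rot"].round(2));print(c["T"].round(3).tolist(),c["camera_matrix"][0].tolist())
cv2.imwrite("pics/w1.png",c["frame"][:,:,::-1])
```

```text
[ 44.4   5.1  -4.   -0.  -80.9  41.2] [0.4994 0.2205 0.3652] [ 1.7998e+02  3.0000e-02 -4.4500e+00]
[[-0.073, -0.958, -0.278, 0.574], [-0.997, 0.07, 0.019, 0.214], [0.001, 0.279, -0.96, 0.504], [0.0, 0.0, 0.0, 1.0]] [309.32153122379293, 0.0, 249.53349245230575]
```

View pics/w1.png

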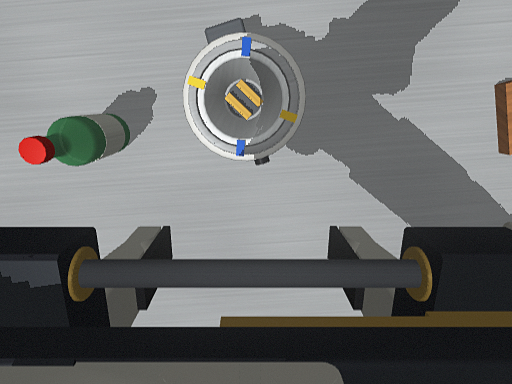

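Wrist view: mill cup centred near (245,97), blue marks at (246,46), (241,147), yellow at (197,82), (288,116), slot diagonal in the hub.

Run:
```python
from h import *
c=dict(np.load("w1.npz"));m=masks(c);m["yellow"]=(lambda h:(h[...,0]>14)&(h[...,0]<34)&(h[...,1]>130)&(h[...,2]>60))(hsv(c))
for k in("blue","yellow"):
    P=[]
    for s,ce,p in blobs(m[k],(175,25,310,165),15):
        w=ray(c,*ce,.155);P.append(w[:2]);w2=np.array([ray(c,u,v,.109)[:2] for u,v in p]);q=cv2.minAreaRect((w2*1000).astype(np.float32))
        print(k,s,ce.round(1),w.round(4),ray(c,*ce,.109).round(4),q, np.degrees(np.arctan2(*(np.linalg.svd(w2-w2.mean(0))[2][0][::-1]))))
```

```text
blue 164 [245.8  45.8] [0.629 0.213 0.155] [0.6363 0.2129 0.109 ] ((636.0499877929688, 212.91845703125), (10.195302963256836, 19.77804946899414), 81.74790954589844) 173.26706746925194
blue 122 [240.1 147.1] [0.525  0.2274 0.155 ] [0.5186 0.2292 0.109 ] ((518.0624389648438, 229.38450622558594), (10.221266746520996, 19.21352195739746), 85.1358413696289) 169.42671054385266
yellow 147 [196.  82.] [0.5976 0.2686 0.155 ] [0.6007 0.2759 0.109 ] ((600.7138061523438, 275.85919189453125), (20.271930694580078, 10.085419654846191), 65.94363403320312) -113.64998032562646
yellow 263 [249.1  92.7] [0.5827 0.213  0.155 ] [0.5839 0.2129 0.109 ] ((583.7579345703125, 212.679443359375), (37.15542221069336, 9.32906723022461), 42.06383514404297) -137.93281687929803
yellow 251 [237.7 105.8] [0.57   0.2263 0.155 ] [0.5695 0.228  0.109 ] ((569.4310913085938, 227.86935424804688), (37.076297760009766, 9.683492660522461), 43.20084762573242) -136.94159870538022
yellow 129 [288.  115.7] [0.5556 0.1721 0.155 ] [0.5532 0.1666 0.109 ] ((552.9009399414062, 166.8564910888672), (20.091670989990234, 10.141181945800781), 66.64524841308594) 66.08470528379974
```

Request:
apply_moves(
  targets=[
    [1,0,0.036,0,0,0,0],
    [1,0,0.036,0,0,0,0],
    [1,0,0.036,0,0,0,0],
    [1,0,0.036,0,0,0,0],
    [1,0,0.036,0,0,0,0],
    [1,0,0.036,0,0,0,0],
    [1,0,0.036,0,0,0,0],
    [1,0,0.036,0,0,0,0],
    [1,0,0.036,0,0,0,0],
    [1,0,0.036,0,0,0,0],
    [1,0,0.036,0,0,0,0],
    [1,0,0.036,0,0,0,0],
    [1,0,0.036,0,0,0,0],
    [1,0,0.036,0,0,0,0],
    [1,0,0,0.02,0,0,-0.07],
    [1,0,0,0.02,0,0,-0.07],
    [1,0,0,0.02,0,0,-0.07],
    [1,0,0,0.02,0,0,-0.07],
    [1,0,0,0.02,0,0,-0.07],
    [1,0,0,0,0,0,-0.07],
  ],
)

```text
time_s: 3.32
tcp_pos: [0.4597, -0.2802, 0.2611]
eef_rot: [-179.7, 0.2, 33.6]
contact_force: [-0.2, 0.1, 0.8]
gripper_width: 0.0876
gripper_force: 0.0
```

Run:
```python
from plant import *
from h import *
c=capture("wrist");np.savez("w2.npz",**c);s=get_state()
print(s["joints"].round(1),s["tcp_pos"].round(4),s["eef_rot"].round(2),c["T"][:3,3])
h=hsv(c);m=((h[...,2]<75)&(h[...,1]<140)).astype(np.uint8);m=cv2.morphologyEx(m,cv2.MORPH_OPEN,np.ones((3,3)))
for S,ce,p in blobs(m,(0,0,512,220),60):
    w=np.array([ray(c,u,v,.114)[:2] for u,v in p]); print(S,ce.round(1),cv2.minAreaRect((w*1000).astype(np.float32)))
cv2.imwrite("pics/w2.png",c["frame"][:,:,::-1])
```

```text
[-10.6   7.2 -14.7  -0.  -68.3 134.7] [ 0.4604 -0.2807  0.263 ] [-1.7979e+02  1.7000e-01  3.4090e+01] [ 0.52221689 -0.2401619   0.39995292]
1069 [245.9  86.4] ((528.9034423828125, -230.228759765625), (44.73470687866211, 17.74370574951172), 38.06555938720703)
```

View pics/w2.png

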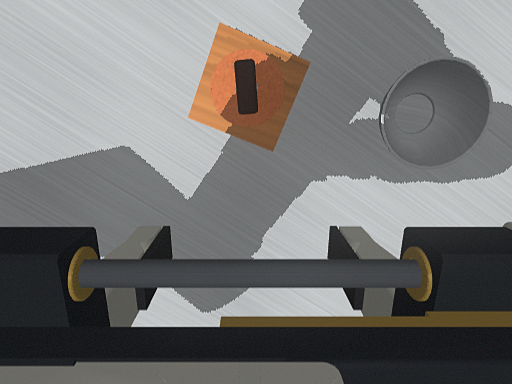

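Bar at px (246,86) in the wrist view, clear of the bowl; about (0.530, -0.229), angle 38°.

Request:
apply_moves(
  targets=[
    [1,0,0,0,0,0,-0.044],
    [1,0.029,0.0007,0.02,0,0,0],
    [1,0.029,0.0007,0.02,0,0,0],
    [1,0.029,0.0007,0.02,0,0,0],
    [1,0,0,0.02,0,0,0],
    [1,0,0,0.02,0,0,0],
    [1,0,0,0,0,0,0],
    [1,0,0,0,0,0,0],
  ],
)

```text
time_s: 4.03
tcp_pos: [0.5317, -0.23, 0.1653]
eef_rot: [-179.9, 0.1, 37.3]
contact_force: [0.7, -0.7, -0.0]
gripper_width: 0.0874
gripper_force: 0.0
```

Run:
```python
from plant import *
from h import *
c=capture("scene");w=capture("wrist");s=get_state()
print(s["joints"].round(1),s["tcp_pos"].round(4),s["eef_rot"].round(2))
cv2.imwrite("pics/g1.png",np.hstack([cv2.resize(c["frame"][110:190,145:245,::-1],(400,320)),cv2.resize(w["frame"][:,:,::-1],(400,320))]))
```

```text
[ -4.1  15.3 -17.8   0.  -56.8 131.4] [ 0.5327 -0.2306  0.1672] [ 1.799e+02 -6.000e-02  3.736e+01]
```

View pics/g1.png

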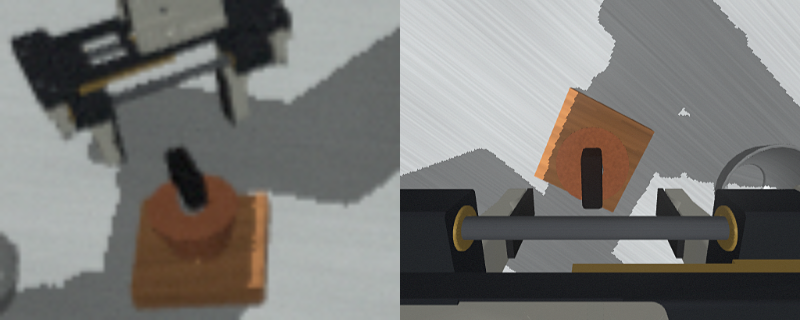

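The bar lies midway between the jaws (px 592 against jaws 521–670), so I descend and grip.

Request:
apply_moves(
  targets=[
    [1,-0.002,0,0.017,0,0,0],
    [1,0,0,0.017,0,0,0],
    [1,0,0,0.017,0,0,0],
    [1,0,0,0.017,0,0,0],
    [1,0,0,0,0,0,0],
    [0,0,0,0,0,0,0],
    [0,0,0,0,0,0,0],
    [0,0,0,0,0,0,0],
    [0,0,0,0,0,0,0],
    [0,0,0,0,0,0,0],
    [0,0,0,0,0,0,0],
    [0,0,0,0,0,0,0],
    [0,0,0,0,0,0,0],
    [0,0,0,0,0,0,0],
  ],
  newtons=35,
)

```text
time_s: 5.3
tcp_pos: [0.5302, -0.2317, 0.0976]
eef_rot: [-180.0, 0.0, 37.4]
contact_force: [-0.9, 0.0, 0.1]
gripper_width: 0.033
gripper_force: 0.0
```

```bash
python3 -c "
from plant import *
s=get_state();print({k:s[k].round(4) if hasattr(s[k],'round') else s[k] for k in ('tcp_pos','eef_rot','contact_force','gripper_width','gripper_force')})"
```

```text
{'tcp_pos': array([ 0.5302, -0.2317,  0.0976]), 'eef_rot': array([-1.799986e+02,  4.100000e-03,  3.744760e+01]), 'contact_force': array([-0.8771,  0.0075,  0.0564]), 'gripper_width': 0.03302907126605132, 'gripper_force': 0.0}
```

Request:
apply_moves(
  targets=[
    [0,0,0,0,0,0,0],
    [0,0,0,0,0,0,0],
    [0,0,0,0,0,0,0],
    [0,0,0,0,0,0,0],
    [0,0,0,0,0,0,0],
    [0,0,0,0,0,0,0],
    [0,0,0,0,0,0,0],
    [0,0,0,-0.01,0,0,0],
    [0,0,0,-0.02,0,0,0],
    [0,0,0,-0.03,0,0,0],
    [0,0,0,-0.03,0,0,0],
    [0,0,0,-0.03,0,0,0],
    [0,0,0,-0.03,0,0,0],
    [0,0,0,-0.02,0,0,0],
    [0,0,0,-0.01,0,0,0],
    [0,0,0,0,0,0,0],
  ],
)

```text
time_s: 6.63
tcp_pos: [0.5312, -0.2321, 0.28]
eef_rot: [179.8, -0.2, 37.4]
contact_force: [1.5, -0.5, -4.6]
gripper_width: 0.0197
gripper_force: 34.9
```

Request:
apply_moves(
  targets=[
    [0,0.01,-0.0105,0,0,0,0],
    [0,0.0239,-0.0255,0,0,0,0],
    [0,0.0239,-0.0255,0,0,0,0],
    [0,0.0239,-0.0255,0,0,0,0],
    [0,0.0239,-0.0255,0,0,0,0],
    [0,0.0239,-0.0255,0,0,0,0],
    [0,0.0239,-0.0255,0,0,0,0],
    [0,0.0239,-0.0255,0,0,0,0],
    [0,0.0239,-0.0255,0,0,0,0],
    [0,0.0239,-0.0255,0,0,0,0],
    [0,0.0239,-0.0255,0,0,0,0],
    [0,0.0239,-0.0255,0,0,0,0],
    [0,0.0239,-0.0255,0,0,0,0],
    [0,0.0143,-0.0154,0,0,0,0],
    [0,0,0,0,0,0,-0.057],
    [0,0,0,0,0,0,0],
    [0,0,0,0,0,0,0],
    [0,0,0,0,0,0,0],
  ],
)

```text
time_s: 8.13
tcp_pos: [0.575, 0.2202, 0.2763]
eef_rot: [-180.0, 0.1, 42.4]
contact_force: [-0.6, -0.1, -4.7]
gripper_width: 0.0198
gripper_force: 34.9
```

Run:
```python
from plant import *
from h import *
c=capture("scene");w=capture("wrist");np.savez("s3.npz",**c);np.savez("w3.npz",**w);s=get_state()
print(s["joints"].round(1),s["tcp_pos"].round(4),s["eef_rot"].round(2),s["contact_force"].round(1))
cv2.imwrite("pics/m1.png",np.hstack([cv2.resize(c["frame"][80:240,270:400,::-1],(390,480)),cv2.resize(w["frame"][:,:,::-1],(400,480))]))
```

```text
[ 39.1  14.   -4.4  -0.  -71.6  93.4] [0.5753 0.2201 0.2772] [-1.7999e+02  4.0000e-02  4.2430e+01] [-0.8  0.5 -6.3]
```

View pics/m1.png

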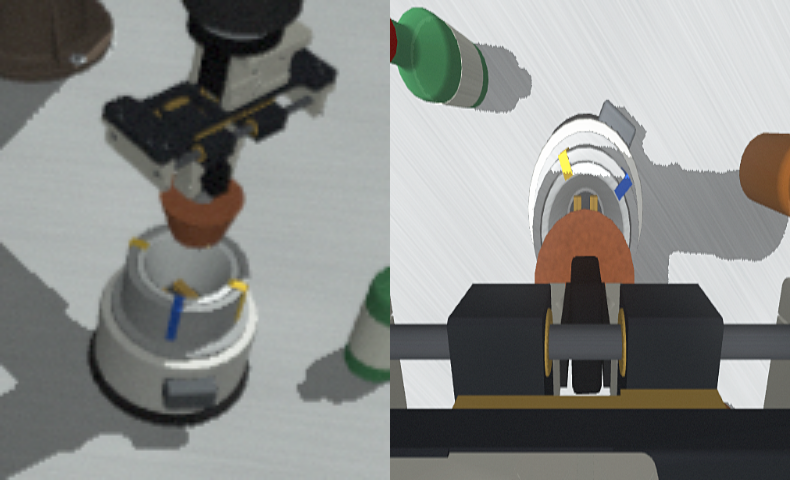

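The cone hangs upright between the jaws, right above the cup; in the wrist view the cone's top disc, one yellow and one blue mark and the slot are visible. I'll fit the disc circle and compare it with the mill.

Run:
```python
from h import *
from scipy.optimize import least_squares
for n in ("w3","s3"):
    c=dict(np.load(n+".npz"));h=hsv(c);H,S,V=[h[...,i] for i in range(3)]
    m=(((H<13)|(H>172))&(S>100)).astype(np.uint8)
    box=(70,150,330,240) if n=="w3" else (315,135,355,165)
    B=max(blobs(m,box,50),key=lambda b:b[0]);p=B[2];print(n,B[0],B[1].round(1),p.min(0),p.max(0))
    z=.277-.032
    if n=="w3":
        # top outline: highest pixel in each column, upper arc = top disc far edge
        e=np.array([(u,p[p[:,0]==u,1].min()-.5) for u in np.unique(p[:,0])])
        e=e[(e[:,1]<np.percentile(e[:,1],85))]
    else:
        e=np.array([(u,p[p[:,1]==v,0][i]+d) for v in np.unique(p[:,1])[:6] for i,d in((0,-.5),(-1,.5)) for u in [p[p[:,1]==v,0][i]*0] ]);  
        L=[];
        for v in np.unique(p[:,1]):
            r=p[p[:,1]==v,0];print(v,r.min(),r.max(),end=' ; ')
        break
    w=np.array([ray(c,u,v,z)[:2] for u,v in e])
    f=lambda q:np.hypot(w[:,0]-q[0],w[:,1]-q[1])-.0385
    r=least_squares(f,[.575,.22],loss="soft_l1",f_scale=.001);print("disc",r.x.round(4),"rms",np.sqrt((f(r.x)**2).mean()).round(4))
    for k,mm in(("blue",masks(c)["blue"]),("yellow",(H>14)&(H<34)&(S>130)&(V>60))):
        for s,ce,q in blobs(mm,(180,100,330,175),15): print(k,s,ce.round(1),ray(c,*ce,.155).round(4),ray(c,*ce,.109).round(4))
```

```text
w3 5148 [248.7 198.9] [185 167] [312 229]
disc [0.5749 0.2197] rms 0.0002
blue 228 [298.4 148.9] [0.6291 0.213  0.155 ] [0.6289 0.203  0.109 ]
yellow 241 [224.2 131.4] [0.5978 0.2689 0.155 ] [0.5921 0.2687 0.109 ]
yellow 112 [239.4 162.3] [0.5869 0.2421 0.155 ] [0.5794 0.2372 0.109 ]
yellow 105 [260.1 162.3] [0.5988 0.229  0.155 ] [0.5933 0.2219 0.109 ]
s3 351 [336.7 151.3] [324 140] [350 161]
140 346 347 ; 141 346 348 ; 142 327 349 ; 143 326 349 ; 144 324 350 ; 145 324 350 ; 146 324 350 ; 147 324 350 ; 148 324 350 ; 149 325 349 ; 150 325 348 ; 151 326 348 ; 152 326 347 ; 153 326 346 ; 154 326 345 ; 155 327 345 ; 156 327 344 ; 157 328 344 ; 158 328 343 ; 159 329 342 ; 160 330 341 ; 161 332 338 ;
```

Request:
apply_moves(
  targets=[
    [0,0.0018,0.0008,0,0,0,0],
    [0,0,0,0.015,0,0,0],
    [0,0,0,0.015,0,0,0],
    [0,0,0,0.015,0,0,0],
    [0,0,0,0.01,0,0,0],
    [0,0,0,0.01,0,0,0],
    [0,0,0,0.005,0,0,0],
    [0,0,0,0,0,0,0],
    [0,0,0,0,0,0,0],
  ],
)

```text
time_s: 8.98
tcp_pos: [0.5776, 0.2216, 0.2079]
eef_rot: [180.0, -0.0, 42.6]
contact_force: [0.0, 0.2, -5.3]
gripper_width: 0.0195
gripper_force: 34.9
```

```bash
cat > st.py <<'E'
from plant import *
s=get_state();print(s["time_s"],*[(k,s[k].round(4).tolist()) for k in('tcp_pos','eef_rot','contact_force','moment')],s["gripper_width"])
E
python3 st.py
```

```text
8.9833 ('tcp_pos', [0.5776, 0.2216, 0.2079]) ('eef_rot', [179.9807, -0.0099, 42.5744]) ('contact_force', [0.034, 0.1687, -5.2701]) ('moment', [-0.0725, -0.1422, -0.0163]) 0.019522034966424778
```

Request:
apply_moves(
  targets=[
    [0,0,0,0.003,0,0,0],
    [0,0,0,0.003,0,0,0],
    [0,0,0,0.003,0,0,0],
    [0,0,0,0.002,0,0,0],
    [0,0,0,0.002,0,0,0],
    [0,0,0,0,0,0,0],
    [0,0,0,0,0,0,0],
  ],
)

```text
time_s: 9.57
tcp_pos: [0.5773, 0.2216, 0.1944]
eef_rot: [180.0, 0.0, 42.6]
contact_force: [0.8, 0.4, -5.0]
gripper_width: 0.0197
gripper_force: 34.9
```

```bash
python3 st.py
```

```text
9.5667 ('tcp_pos', [0.5773, 0.2216, 0.1944]) ('eef_rot', [179.9974, 0.0156, 42.579]) ('contact_force', [0.8494, 0.4409, -4.9732]) ('moment', [-0.1018, -0.0657, 0.0238]) 0.019738764809224513
```

Request:
apply_moves(
  targets=[
    [0,0,0,0.0015,0,0,0],
    [0,0,0,0.0015,0,0,0],
    [0,0,0,0.001,0,0,0],
    [0,0,0,0,0,0,0],
    [0,0,0,0,0,0,0],
  ],
)

```text
time_s: 9.98
tcp_pos: [0.5774, 0.2217, 0.1908]
eef_rot: [180.0, -0.0, 42.6]
contact_force: [-0.3, 0.5, -4.6]
gripper_width: 0.0195
gripper_force: 35.0
```

```bash
python3 st.py
```

```text
9.9833 ('tcp_pos', [0.5774, 0.2217, 0.1908]) ('eef_rot', [179.9921, -0.0228, 42.579]) ('contact_force', [-0.2961, 0.5467, -4.6181]) ('moment', [-0.0819, -0.0442, -0.0553]) 0.01946337731177631
```

Request:
apply_moves(
  targets=[
    [0,0,0,0.001,0,0,0],
    [0,0,0,0.001,0,0,0],
    [0,0,0,0.001,0,0,0],
    [0,0,0,0,0,0,0],
    [0,0,0,0,0,0,0],
  ],
)

```text
time_s: 10.4
tcp_pos: [0.5772, 0.2214, 0.1872]
eef_rot: [-180.0, 0.0, 42.6]
contact_force: [0.4, -0.9, -5.5]
gripper_width: 0.0195
gripper_force: 34.9
```

```bash
python3 st.py
```

```text
10.4 ('tcp_pos', [0.5772, 0.2214, 0.1872]) ('eef_rot', [-179.9989, 0.0364, 42.565]) ('contact_force', [0.3884, -0.8945, -5.5469]) ('moment', [-0.404, -0.4887, -0.0132]) 0.01951557758342517
```

Request:
apply_moves(
  targets=[
    [0,0,0,0.001,0,0,0],
    [0,0,0,0.001,0,0,0],
    [0,0,0,0,0,0,0],
    [0,0,0,0,0,0,0],
  ],
)

```text
time_s: 10.73
tcp_pos: [0.5772, 0.2216, 0.1853]
eef_rot: [-180.0, 0.0, 42.6]
contact_force: [1.4, -0.7, -5.5]
gripper_width: 0.0195
gripper_force: 34.9
```

```bash
python3 st.py
```

```text
10.7333 ('tcp_pos', [0.5772, 0.2216, 0.1853]) ('eef_rot', [-179.9963, 0.0176, 42.5736]) ('contact_force', [1.4378, -0.6638, -5.5044]) ('moment', [-0.4141, -0.4944, -0.0201]) 0.01950255352210545
```

Request:
apply_moves(
  targets=[
    [0,0,0,0.001,0,0,0],
    [0,0,0,0,0,0,0],
    [0,0,0,0,0,0,0],
  ],
)

```text
time_s: 10.98
tcp_pos: [0.5773, 0.2216, 0.1845]
eef_rot: [-180.0, 0.0, 42.6]
contact_force: [1.7, -1.5, -5.6]
gripper_width: 0.0199
gripper_force: 34.9
```

```bash
python3 st.py
python3 - <<'E'
from plant import *
from h import *
c=capture("scene");w=capture("wrist")
cv2.imwrite("pics/m2.png",np.hstack([cv2.resize(c["frame"][110:230,280:390,::-1],(390,425)),cv2.resize(w["frame"][60:,100:400,::-1],(400,425))]))
E
```

```text
10.9833 ('tcp_pos', [0.5773, 0.2216, 0.1845]) ('eef_rot', [-179.9993, 0.0072, 42.5752]) ('contact_force', [1.6504, -1.5172, -5.5722]) ('moment', [-0.4791, -0.5316, -0.0092]) 0.019923816126395672
```

View pics/m2.png

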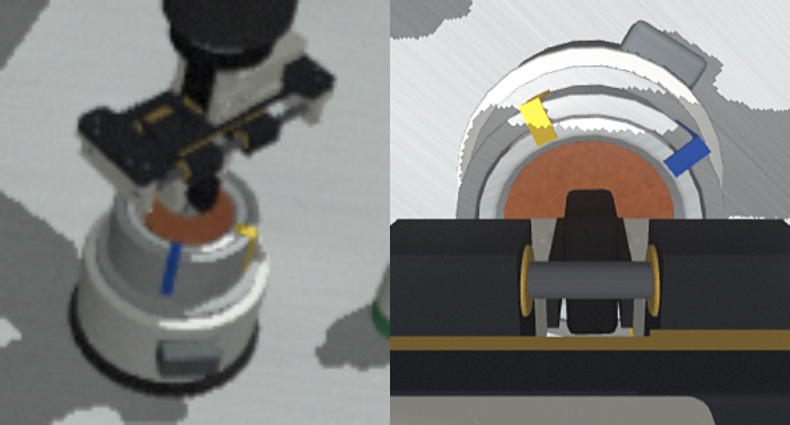

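The cone sits in the cup near rim level, tongue evidently entering the slot. There is a light side force along tool +y, so I give way 1 mm and keep easing down.

Request:
apply_moves(
  targets=[
    [0,0,0.001,0,0,0,0],
    [0,0,0,0.0005,0,0,0],
    [0,0,0,0.0005,0,0,0],
    [0,0,0,0,0,0,0],
    [0,0,0,0,0,0,0],
  ],
)

```text
time_s: 11.5
tcp_pos: [0.5782, 0.2212, 0.1841]
eef_rot: [180.0, -0.1, 42.6]
contact_force: [-0.3, -0.1, -1.5]
gripper_width: 0.0194
gripper_force: 35.0
```

```bash
python3 st.py
```

```text
11.5 ('tcp_pos', [0.5782, 0.2212, 0.1841]) ('eef_rot', [179.9907, -0.0563, 42.5908]) ('contact_force', [-0.3246, -0.0934, -1.4584]) ('moment', [0.0954, 0.1572, 0.0317]) 0.019418817142183006
```

The hub now carries the cone (Fz up 4 N) at the home height. Turn to yellow (+24°).

Request:
apply_moves(
  targets=[
    [0,0,0,0,0,0,-0.0166],
    [0,0,0,0,0,0,-0.0166],
    [0,0,0,0,0,0,-0.0166],
    [0,0,0,0,0,0,-0.0166],
    [0,0,0,0,0,0,-0.0166],
    [0,0,0,0,0,0,-0.0166],
    [0,0,0,0,0,0,-0.0166],
    [0,0,0,0,0,0,-0.0166],
    [0,0,0,0,0,0,0],
    [0,0,0,0,0,0,0],
  ],
)

```text
time_s: 12.33
tcp_pos: [0.5783, 0.2209, 0.184]
eef_rot: [180.0, -0.0, 54.5]
contact_force: [0.2, -1.1, -0.3]
gripper_width: 0.0197
gripper_force: 35.0
```

```bash
python3 st.py
```

```text
12.3333 ('tcp_pos', [0.5783, 0.2209, 0.184]) ('eef_rot', [179.9638, -0.0324, 54.4883]) ('contact_force', [0.219, -1.0591, -0.3223]) ('moment', [-0.5405, -0.4224, -0.0948]) 0.019737469048471554
```

Torque about −0.1 N m: the hub turns along, so the tongue is in the slot. Continue.

Request:
apply_moves(
  targets=[
    [0,0,0,0,0,0,-0.0166],
    [0,0,0,0,0,0,-0.0166],
    [0,0,0,0,0,0,-0.0166],
    [0,0,0,0,0,0,-0.0166],
    [0,0,0,0,0,0,-0.0166],
    [0,0,0,0,0,0,-0.0166],
    [0,0,0,0,0,0,-0.0166],
    [0,0,0,0,0,0,-0.0166],
    [0,0,0,0,0,0,0],
    [0,0,0,0,0,0,0],
    [0,0,0,0,0,0,0],
  ],
)

```text
time_s: 13.25
tcp_pos: [0.5783, 0.221, 0.1839]
eef_rot: [180.0, -0.0, 66.4]
contact_force: [0.9, -0.1, -2.0]
gripper_width: 0.0198
gripper_force: 35.0
```

```bash
python3 st.py;python3 - <<'E'
from plant import *
from h import *
w=capture("wrist");np.savez("w5.npz",**w)
cv2.imwrite("pics/m3.png",cv2.resize(w["frame"][60:300,100:400,::-1],(600,480)))
E
```

```text
13.25 ('tcp_pos', [0.5783, 0.221, 0.1839]) ('eef_rot', [179.9656, -0.0299, 66.414]) ('contact_force', [0.9245, -0.0655, -1.9576]) ('moment', [-0.4602, -0.8451, -0.1246]) 0.019778920385463205
```

View pics/m3.png

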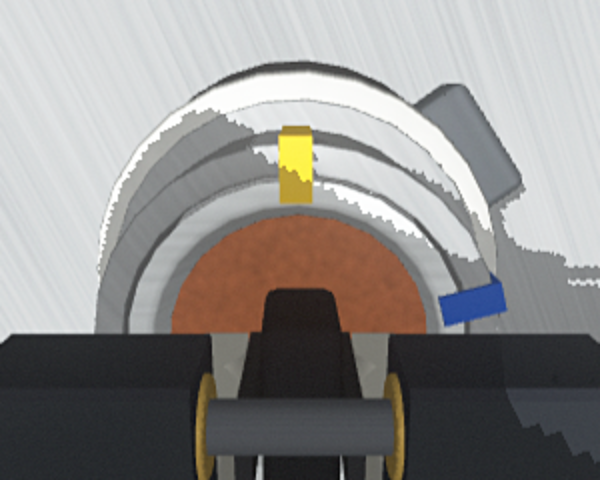

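The bar lines up with the yellow mark (px 300 against 296), and the cone is below the rim. Now back to blue (−74.3°), with a small side ease first.

Request:
apply_moves(
  targets=[
    [0,0,0.0005,0,0,0,0],
    [0,0,0,0,0,0,0.0215],
    [0,0,0,0,0,0,0.0215],
    [0,0,0,0,0,0,0.0215],
    [0,0,0,0,0,0,0.0215],
    [0,0,0,0,0,0,0.0215],
    [0,0,0,0,0,0,0.0215],
    [0,0,0,0,0,0,0.0215],
    [0,0,0,0,0,0,0.0215],
    [0,0,0,0,0,0,0.0215],
    [0,0,0,0,0,0,0.0215],
    [0,0,0,0,0,0,0.0215],
    [0,0,0,0,0,0,0.0215],
    [0,0,0,0,0,0,0.0215],
    [0,0,0,0,0,0,0.0215],
    [0,0,0,0,0,0,0.0215],
    [0,0,0,0,0,0,0.0215],
    [0,0,0,0,0,0,0.0215],
    [0,0,0,0,0,0,0.0215],
    [0,0,0,0,0,0,0],
  ],
)

```text
time_s: 14.97
tcp_pos: [0.5785, 0.221, 0.1838]
eef_rot: [-180.0, -0.0, 31.6]
contact_force: [0.8, 1.3, 0.3]
gripper_width: 0.0197
gripper_force: 35.0
```

```bash
python3 st.py
```

```text
14.9667 ('tcp_pos', [0.5785, 0.221, 0.1838]) ('eef_rot', [-179.988, -0.0279, 31.5711]) ('contact_force', [0.8155, 1.2707, 0.2598]) ('moment', [0.1816, -0.0765, 0.1279]) 0.019711047851609747
```

Request:
apply_moves(
  targets=[
    [0,0,0,0,0,0,0.0244],
    [0,0,0,0,0,0,0.0244],
    [0,0,0,0,0,0,0.0244],
    [0,0,0,0,0,0,0.0244],
    [0,0,0,0,0,0,0.0244],
    [0,0,0,0,0,0,0.0244],
    [0,0,0,0,0,0,0.0244],
    [0,0,0,0,0,0,0.0244],
    [0,0,0,0,0,0,0.0244],
    [0,0,0,0,0,0,0.0244],
    [0,0,0,0,0,0,0.0244],
    [0,0,0,0,0,0,0.0244],
    [0,0,0,0,0,0,0.0244],
    [0,0,0,0,0,0,0.0244],
    [0,0,0,0,0,0,0.0244],
    [0,0,0,0,0,0,0.0244],
    [0,0,0,0,0,0,0.0244],
    [0,0,0,0,0,0,0.0244],
    [0,0,0,0,0,0,0],
    [0,0,0,0,0,0,0],
  ],
)

```text
time_s: 16.63
tcp_pos: [0.5783, 0.2207, 0.1837]
eef_rot: [180.0, 0.0, -7.8]
contact_force: [-1.3, -0.0, 1.6]
gripper_width: 0.02
gripper_force: 35.0
```

```bash
python3 st.py
```

```text
16.6333 ('tcp_pos', [0.5783, 0.2207, 0.1837]) ('eef_rot', [179.9932, 0.0094, -7.7677]) ('contact_force', [-1.2767, -0.0309, 1.6352]) ('moment', [-0.1884, 0.2917, 0.1058]) 0.019961807363772913
```

Request:
apply_moves(
  targets=[
    [0.5,0,0,0,0,0,0],
    [0.5,0,0,0,0,0,0],
    [0.5,0,0,0,0,0,0],
    [0.5,0,0,0,0,0,0],
    [0.5,0,0,0,0,0,0],
    [0.5,0,0,0,0,0,0],
    [0.5,0,0,0,0,0,0],
    [0.5,0,0,0,0,0,0],
  ],
)

```text
time_s: 17.3
tcp_pos: [0.5784, 0.2207, 0.1835]
eef_rot: [180.0, 0.0, -7.9]
contact_force: [0.1, -0.3, -0.4]
gripper_width: 0.0438
gripper_force: 0.0
```

Request:
apply_moves(
  targets=[
    [0.5,0,0,-0.01,0,0,0],
    [0.5,0,0,-0.02,0,0,0],
    [0.5,0,0,-0.02,0,0,0],
    [0.5,-0.015,0,-0.02,0,0,0],
    [0.5,-0.02,0,-0.02,0,0,0],
    [0.5,-0.02,0,-0.01,0,0,0],
    [0.5,-0.015,0,0,0,0,0],
    [0.5,0,0,0,0,0,0],
    [0.5,0,0,0,0,0,0],
  ],
)

```text
time_s: 18.05
tcp_pos: [0.5088, 0.2305, 0.2849]
eef_rot: [-179.9, -0.1, -7.8]
contact_force: [0.9, -1.1, -0.7]
gripper_width: 0.044
gripper_force: 0.0
```

```bash
python3 st.py;python3 - <<'E'
from plant import *
from h import *
c=capture("wrist");h=hsv(c);H,S,V=[h[...,i] for i in range(3)]
for k,mm,z in(("blue",masks(c)["blue"],.155),("black",(V<75)&(S<140),.201),("cone",((H<13)|(H>172))&(S>100),.153)):
    for s,ce,p in blobs(mm.astype(np.uint8),(130,0,400,215),60):
        w=np.array([ray(c,u,v,z)[:2] for u,v in p]); print(k,s,ce.round(1),ray(c,*ce,z).round(4),cv2.minAreaRect((w*1000).astype(np.float32)), np.median([c["T"][:3]@np.r_[np.linalg.solve(c["camera_matrix"],[u,v,1])*c["range_z"][v,u],1] for u,v in p],0)[2].round(4))
cv2.imwrite("pics/f.png",c["frame"][:,:,::-1])
E
```

```text
18.05 ('tcp_pos', [0.5088, 0.2305, 0.2849]) ('eef_rot', [-179.9162, -0.0744, -7.8108]) ('contact_force', [0.9197, -1.0681, -0.7118]) ('moment', [-0.0592, -0.061, 0.0501]) 0.04402816142222931
blue 287 [249.4  40.3] [0.6288 0.213  0.155 ] ((628.9172973632812, 212.88661193847656), (8.814887046813965, 17.381269454956055), 82.1949691772461) 0.1563
blue 176 [249.  169.8] [0.5249 0.2276 0.155 ] ((524.6448974609375, 227.61355590820312), (8.820459365844727, 16.317380905151367), 82.20883178710938) 0.1564
black 1655 [248.7 105.9] [0.5796 0.2201 0.201 ] ((578.96484375, 220.31918334960938), (17.69634246826172, 44.849613189697266), 84.60330200195312) 0.2007
black 72 [274.7 178.6] [0.5255 0.2082 0.201 ] ((525.357421875, 208.14268493652344), (3.8824329376220703, 12.378791809082031), 11.231512069702148) 0.0547
cone 4827 [249.1 103.7] [0.5809 0.2198 0.153 ] ((579.1321411132812, 220.1724853515625), (74.77474975585938, 74.84454345703125), 82.1954574584961) 0.1529
```

View pics/f.png

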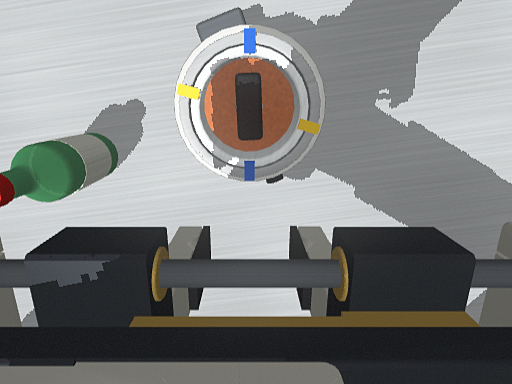

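Cone home (top at z 0.153, bar top at 0.201) and released, but the bar looks turned by about 2° from the blue line. I'll measure that more exactly.

```bash
cat > ang.py <<'E'
from plant import *
from h import *
def bar(c,z=.201):
    h=hsv(c);H,S,V=[h[...,i] for i in range(3)];m=((V<75)&(S<140)).astype(np.uint8)
    p=max(blobs(m,(200,50,300,160),60),key=lambda b:b[0])[2]
    v0,v1=p[:,1].min()+8,p[:,1].max()-8;o=[]
    for i in(0,1):
        e=np.array([ray(c,(p[p[:,1]==v,0].min()-.5,p[p[:,1]==v,0].max()+.5)[i],v,z)[:2] for v in range(v0,v1)],np.float32)
        d=cv2.fitLine(e,cv2.DIST_HUBER,0,.001,.001).ravel();o.append(np.degrees(np.arctan(d[1]/d[0])))
    b=[ray(c,*q[1],.155) for q in blobs(masks(c)["blue"].astype(np.uint8),(130,0,400,215),60)]
    d=b[0]-b[1];return np.round(o,2),np.degrees(np.arctan(d[1]/d[0])).round(2),[x[:2].round(4) for x in b]
print(bar(capture("wrist")))
E
python3 ang.py
```

```text
(array([-5.33, -5.65], dtype=float32), np.float64(-8.11), [array([0.6288, 0.2131]), array([0.5243, 0.228 ])])
```

The bar is at −5.5° against −8.0°: it lagged about 2.3° in the pads under the hub's torque, and so presumably did at yellow. There is ample time, so I repeat the rock with a 2.3° lead.

Request:
apply_moves(
  targets=[
    [0.5,0.03,0,0,0,0,0],
    [0.5,0.04,0,0,0,0,0],
    [0.5,0,0,0.01,0,0,-0.026],
    [0.5,0,0,0.03,0,0,0],
    [0.5,0,0,0.03,0,0,0],
    [0.5,0,0,0.02,0,0,0],
    [0.5,0,0,0.01,0,0,0],
    [0.5,0,0,0,0,0,0],
    [0,0,0,0,0,0,0],
    [0,0,0,0,0,0,0],
    [0,0,0,0,0,0,0],
    [0,0,0,0,0,0,0],
    [0,0,0,0,0,0,0],
    [0,0,0,0,0,0,0],
    [0,0,0,0,0,0,0],
    [0,0,0,0,0,0,0],
    [0,0,0,0,0,0,0],
    [0,0,0,0,0,0,0],
    [0,0,0,0,0,0,0],
  ],
  newtons=50,
)

```text
time_s: 19.73
tcp_pos: [0.5789, 0.2212, 0.1844]
eef_rot: [-179.9, -0.1, -5.5]
contact_force: [-0.4, 1.5, 5.1]
gripper_width: 0.0188
gripper_force: 50.0
```

```bash
python3 st.py
```

```text
19.7333 ('tcp_pos', [0.5789, 0.2212, 0.1844]) ('eef_rot', [-179.9409, -0.0749, -5.5197]) ('contact_force', [-0.4445, 1.4681, 5.0578]) ('moment', [0.7325, 0.2062, -0.0383]) 0.018775472481170757
```

Request:
apply_moves(
  targets=[
    [0,0,0,0,0,0,-0.0222],
    [0,0,0,0,0,0,-0.0222],
    [0,0,0,0,0,0,-0.0222],
    [0,0,0,0,0,0,-0.0222],
    [0,0,0,0,0,0,-0.0222],
    [0,0,0,0,0,0,-0.0222],
    [0,0,0,0,0,0,-0.0222],
    [0,0,0,0,0,0,-0.0222],
    [0,0,0,0,0,0,-0.0222],
    [0,0,0,0,0,0,-0.0222],
    [0,0,0,0,0,0,-0.0222],
    [0,0,0,0,0,0,-0.0222],
    [0,0,0,0,0,0,-0.0222],
    [0,0,0,0,0,0,-0.0222],
    [0,0,0,0,0,0,-0.0222],
    [0,0,0,0,0,0,-0.0222],
    [0,0,0,0,0,0,-0.0222],
    [0,0,0,0,0,0,-0.0222],
    [0,0,0,0,0,0,0],
  ],
)

```text
time_s: 21.32
tcp_pos: [0.5785, 0.2211, 0.1839]
eef_rot: [-180.0, -0.0, 30.5]
contact_force: [-1.0, 2.0, 4.3]
gripper_width: 0.0185
gripper_force: 50.0
```

```bash
python3 st.py
```

```text
21.3167 ('tcp_pos', [0.5785, 0.2211, 0.1839]) ('eef_rot', [-179.9806, -0.0479, 30.5185]) ('contact_force', [-0.9533, 2.0195, 4.2988]) ('moment', [0.9227, 0.3837, -0.041]) 0.01846583021316154
```

Request:
apply_moves(
  targets=[
    [0,0,0,0,0,0,-0.0222],
    [0,0,0,0,0,0,-0.0222],
    [0,0,0,0,0,0,-0.0222],
    [0,0,0,0,0,0,-0.0222],
    [0,0,0,0,0,0,-0.0222],
    [0,0,0,0,0,0,-0.0222],
    [0,0,0,0,0,0,-0.0222],
    [0,0,0,0,0,0,-0.0222],
    [0,0,0,0,0,0,-0.0222],
    [0,0,0,0,0,0,-0.0222],
    [0,0,0,0,0,0,-0.0222],
    [0,0,0,0,0,0,-0.0222],
    [0,0,0,0,0,0,-0.0222],
    [0,0,0,0,0,0,-0.0222],
    [0,0,0,0,0,0,-0.0222],
    [0,0,0,0,0,0,-0.0222],
    [0,0,0,0,0,0,-0.0222],
    [0,0,0,0,0,0,-0.0222],
    [0,0,0,0,0,0,0],
    [0,0,0,0,0,0,0],
  ],
)

```text
time_s: 22.98
tcp_pos: [0.5785, 0.2212, 0.1838]
eef_rot: [180.0, -0.0, 66.3]
contact_force: [-1.2, 4.1, 4.6]
gripper_width: 0.0186
gripper_force: 50.0
```

```bash
python3 st.py
cat > tip.py <<'E'
# angle of the bar's visible front part relative to tool x, from its edges in the wrist view
from h import *
def tip(c):
    h=hsv(c);m=(h[...,2]<75)&(h[...,1]<140)
    o=[]
    for s in(-1,1):
        e=[]
        for v in range(209,223):
            r=np.where(m[v,225:275])[0]+225
            e.append(ray(c,(r.min()-.5) if s<0 else (r.max()+.5),v,.201)[:2])
        d=cv2.fitLine(np.float32(e),cv2.DIST_HUBER,0,.001,.001).ravel();o.append(np.degrees(np.arctan2(d[1],d[0]))%180)
    return np.round(o,1)
E
python3 - <<'E'
from tip import *
from plant import *
print(tip(dict(np.load("w5.npz"))))
c=capture("wrist");print(tip(c))
E
```

```text
22.9833 ('tcp_pos', [0.5785, 0.2212, 0.1838]) ('eef_rot', [179.9966, -0.0468, 66.288]) ('contact_force', [-1.1636, 4.101, 4.618]) ('moment', [1.2712, 0.6432, -0.0257]) 0.018587429739762934
[57.3 78. ]
[59.3 78.5]
```

The pads are now flush with the bar (18.6 mm against 19.7 before), so the earlier offset came from the first grasp and no lead is needed. At yellow, 66.3°, still home. I ease the side force and turn back to blue (−74.3°).

Request:
apply_moves(
  targets=[
    [0,0.0006,0,-0.0004,0,0,0],
    [0,0,0,0,0,0,0.0229],
    [0,0,0,0,0,0,0.0229],
    [0,0,0,0,0,0,0.0229],
    [0,0,0,0,0,0,0.0229],
    [0,0,0,0,0,0,0.0229],
    [0,0,0,0,0,0,0.0229],
    [0,0,0,0,0,0,0.0229],
    [0,0,0,0,0,0,0.0229],
    [0,0,0,0,0,0,0.0229],
    [0,0,0,0,0,0,0.0229],
    [0,0,0,0,0,0,0.0229],
    [0,0,0,0,0,0,0.0229],
    [0,0,0,0,0,0,0.0229],
    [0,0,0,0,0,0,0.0229],
    [0,0,0,0,0,0,0.0229],
    [0,0,0,0,0,0,0.0229],
    [0,0,0,0,0,0,0.0229],
    [0,0,0,0,0,0,0.0229],
    [0,0,0,0,0,0,0],
  ],
)

```text
time_s: 24.7
tcp_pos: [0.5787, 0.2211, 0.184]
eef_rot: [180.0, 0.0, 29.1]
contact_force: [-1.6, 1.9, 4.2]
gripper_width: 0.0187
gripper_force: 50.0
```

```bash
python3 st.py
```

```text
24.7 ('tcp_pos', [0.5787, 0.2211, 0.184]) ('eef_rot', [179.9845, 0.0132, 29.1272]) ('contact_force', [-1.593, 1.9348, 4.1628]) ('moment', [0.6378, 0.3208, 0.0231]) 0.01874078954049403
```

Request:
apply_moves(
  targets=[
    [0,0,0,0,0,0,0.0229],
    [0,0,0,0,0,0,0.0229],
    [0,0,0,0,0,0,0.0229],
    [0,0,0,0,0,0,0.0229],
    [0,0,0,0,0,0,0.0229],
    [0,0,0,0,0,0,0.0229],
    [0,0,0,0,0,0,0.0229],
    [0,0,0,0,0,0,0.0229],
    [0,0,0,0,0,0,0.0229],
    [0,0,0,0,0,0,0.0229],
    [0,0,0,0,0,0,0.0229],
    [0,0,0,0,0,0,0.0229],
    [0,0,0,0,0,0,0.0229],
    [0,0,0,0,0,0,0.0229],
    [0,0,0,0,0,0,0.0229],
    [0,0,0,0,0,0,0.0229],
    [0,0,0,0,0,0,0.0229],
    [0,0,0,0,0,0,0.0229],
    [0,0,0,0,0,0,0],
    [0,0,0,0,0,0,0],
  ],
)

```text
time_s: 26.37
tcp_pos: [0.5787, 0.2212, 0.184]
eef_rot: [180.0, -0.0, -7.7]
contact_force: [-1.2, 2.2, 4.3]
gripper_width: 0.0187
gripper_force: 50.0
```

```bash
python3 st.py
```

```text
26.3667 ('tcp_pos', [0.5787, 0.2212, 0.184]) ('eef_rot', [179.9944, -0.0047, -7.733]) ('contact_force', [-1.204, 2.2349, 4.2612]) ('moment', [0.7128, 0.301, 0.0645]) 0.018699265621608563
```

Request:
apply_moves(
  targets=[
    [0.5,0,0,0,0,0,0],
    [0.5,0,0,0,0,0,0],
    [0.5,0,0,0,0,0,0],
    [0.5,0,0,0,0,0,0],
    [0.5,0,0,0,0,0,0],
    [0.5,0,0,0,0,0,0],
    [0.5,0,0,0,0,0,0],
    [0.5,0,0,-0.01,0,0,0],
    [0.5,0,0,-0.02,0,0,0],
    [0.5,0,0,-0.02,0,0,0],
    [0.5,-0.015,0,-0.02,0,0,0],
    [0.5,-0.02,0,-0.02,0,0,0],
    [0.5,-0.02,0,-0.01,0,0,0],
    [0.5,-0.015,0,0,0,0,0],
    [0.5,0,0,0,0,0,0],
    [0.5,0,0,0,0,0,0],
    [0.5,0,0,0,0,0,0],
  ],
)

```text
time_s: 27.78
tcp_pos: [0.5096, 0.2308, 0.2844]
eef_rot: [-180.0, -0.0, -7.8]
contact_force: [0.3, 0.3, -0.1]
gripper_width: 0.0435
gripper_force: 0.0
```

```bash
python3 st.py; python3 ang.py
python3 - <<'E'
from plant import *
from h import *
c=capture("wrist");h=hsv(c);H,S,V=[h[...,i] for i in range(3)]
for k,mm in(("bar",(V<75)&(S<140)),("cone",((H<13)|(H>172))&(S>100))):
    p=max(blobs(mm.astype(np.uint8),(190,40,310,160),60),key=lambda b:b[0])[2]
    print(k,np.median([(c["T"][:3]@np.r_[np.linalg.solve(c["camera_matrix"],[u,v,1])*c["range_z"][v,u],1])[2] for u,v in p]))
E
```

```text
27.7833 ('tcp_pos', [0.5096, 0.2308, 0.2844]) ('eef_rot', [-179.9832, -0.0269, -7.7841]) ('contact_force', [0.2714, 0.3225, -0.1267]) ('moment', [-0.0165, -0.034, 0.0445]) 0.043535419027055405
(array([-5.85, -7.16], dtype=float32), np.float64(-7.95), [array([0.6289, 0.2129]), array([0.5245, 0.2274])])
bar 0.2005318741681724
cone 0.1527403665445934
```

The cone is home, and the bar is within about 1.5° of the blue marks, released with nothing touching it.

```bash
python3 -c "
from plant import *
print(close_job())"
```

```text
the job is handed in; nothing more can be done
None
```

The burr cone is fully home, was rocked to the yellow marks and back twice, and is left released within about 1.5° of the blue marks; forces read at each stop stayed under about 6 N, and the job is handed in.

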